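# Put the barista's tools away in two stacks

## Robot

A 6-joint arm with a two-finger parallel gripper is mounted at the origin on a cart in front of the work surface, level with it; the furniture and walls round the work are solid. World frame = base frame: x ahead of the robot, y to its left, z up, the work surface at z = 0. Lengths are in mm, angles in rad, forces in N, time in s.
With the tool pointing down it reaches from about 350 to 975 mm from the base axis. Payload 7.1 kg.
Tool frame: the origin (TCP) lies midway between the tips of the shut fingers; the grasp point (between the pads) lies 19 mm behind it (ctrl.grip_point_offset is the distance from the TCP to the grasp point, in mm); z points along the fingers, y is the line along which they close (so a half turn about z gives the same grasp; the last joint's range is limited). The gripper opens to 88 mm and grips with 3 to 60 N. Pads are 20 mm wide; open, the fingers measure 115 mm over their backs; the gripper's body (75 mm by 178 mm) begins 61 mm behind the grasp point.
Start: joints at [1.136, 0.423, 1.63, -0, 1.089, -0.019], TCP at [252.419, 571.742, 195.475] pointing down, gripper open.
Joint ranges: [-3, 3], [-0.9, 2.11], [0.09, 2.58], [-1.31, 4.45], [0.11, 2.69], [-2.54, 2.54]. Speed limits (rad/s): [2.39, 2.39, 3.01, 3.14, 3.14, 3.14].

## Interface

Orientations are given as a rotation vector (axis times angle).
In Python, from workcell import get_obs, optics, close_job, spotter, ctrl gives the robot as it stands. The module is installed in compiled form; this text tells all that it offers.
- The arm moves only by the tool move_arm, never from a script. Its argument "rows" is a list of rows, each a list of 5 numbers: the shift along the tool's x, y, z in cm, then the turn about the tool's z in degrees, then the opening in per cent of the stroke, from 0 (shut) to 100 (fully open). A call has 1 to 10 rows; each row shifts and turns the commanded pose from where the row before left it, along the tool's axes as they then stand; what a row does not reach is not made up. A row lasts 1/8 s, in which the tool goes at most 62.5 mm and 10.7 degrees, less where a joint would pass 70% of its speed; a pose out of reach is approached as far as the arm can. A call with a gripper value outside its range is refused whole. The fingers move at their own pace and stop on an object; the grip force is fixed at half the most. Time passes only in rows, so rows that do not move let the fingers close. It gives the time, the measured TCP pose, the force, the opening and the grip force at its end, in the units of the state.
- get_obs(): the state, without advancing time (a new reading comes with each control period).
- optics.get_image(name): name is "scene" or "top" or "wrist"; returns the picture (420x560x3 uint8, blue, green, red); there is no depth.
- optics.calibration(name): a dict with "camera_matrix" (3x3 intrinsics, pixels), "xyz" and "orientation" of the camera in the world. Camera axes: x right, y down, z forward; pixel columns grow to the right and rows downward; lengths in mm; the calibration is good to about 2 mm. A picture is of the moment at which its call begins: read the wrist's pose just before it. calibration takes no time and is no camera call; for the wrist camera it gives the pose at the moment of the call.
- close_job(): hands the job in; it is judged then, once.
Trained networks look in the newest picture that a camera, given by its name, has taken for a name from the list of things; names that differ only in an ending like _2 or _b are one class to them, and where a whole thing is asked for, a point or a joint stands for the part that bears it (a point fixed in the world has none). Each returns a list of dicts, best first, with "conf" (0 to 1); they miss things now and then, are a little off and sometimes report something else, mostly with a low value. They report only what shows in the picture. A call takes as long as a camera call. They do not tell look-alikes from the thing itself.
- spotter.find_in(camera, label): "point" ([column, row] in pixels, amid what is visible of it).
- spotter.regions_of(camera, label): "region" (420x560 bool, what is visible of it) and "point" ([column, row] in pixels, amid what is visible of it).
The state is a dict: "t": time; "qpos": joint angles; "qvel": joint speeds; "joint_torque": joint torques, N m; "ee_pos": TCP position; "orientation": TCP orientation; "ft_force": force on the tool from outside, world axes, zero at the start; "moment": the same for the moment, N m; "width": finger opening in mm; "grasp_force": force on a finger pad.
Only numpy, scipy, OpenCV 4.12 (cv2) and the standard library are available. Lean on these libraries where they do the work, as an engineer would, in place of code of your own. Each camera call takes 0.05 s, during which the arm holds its last target. There are 200 camera calls.

## Task

Closing time: stack the dosing tools on the round black tamping mat, from the bottom up: the dosing cup standing upright in the middle of the mat, the leveller on the cup like a lid, and the tamper standing on its base on the leveller, each centred on the one below. Also set the blind filter basket, open side up, centred on the lid of the cleaning-powder tub that stands among the tools (not the one in the far corner), so that the back-flush things are together. Leave the tub, the shot glass and the sugar pot standing where they are.

Things in the scene. Friction and masses are not known exactly. Their poses are not given: they have to be found in the camera images.
- tamping_mat: flat round black rubber mat, 90 mm in diameter, 5 mm thick, fixed to the worktop. Origin: centre of its underside, on the worktop; z up.
- dosing_cup: plain open steel cup, round and straight-sided, without handle, 59 mm outer diameter, 52 mm tall, wall about 3 mm, 90 g, standing upright on the worktop. Origin: centre of its underside; z up, out of the mouth. It can be taken across its outside. Bottom of the first stack; its place is on the mat.
- leveller: low solid pale steel disc (coffee leveller), round, 60 mm in diameter, 34 mm tall, flat above and below, 310 g. Origin: centre of its underside; z up. It can be taken across its outside. It rests on the rim of the dosing cup.
- tamper: tamper with a round steel base and a turned brown wooden handle, 91 mm tall, 420 g, standing on its base. The base is 58 mm in diameter and 18 mm tall, the neck above it (18 to 28 mm up) 24 mm thick, the handle (28 to 91 mm up) round, bulging to about 40 mm at its thickest, in its upper half. Origin: centre of its underside; z up, along the handle. It can be taken by the handle.
- blind_basket: small shallow round steel basket with a flat brim at the top and no holes, 24 mm tall, brim 68 mm in diameter and 4 mm thick (20 to 24 mm up), body below it 58 mm in diameter, 50 g, standing open side up. Origin: centre of its underside; z up. It can be taken across its brim.
- powder_tub: white round plastic tub with a blue band and a blue flat lid (closed), lid 69 mm in diameter, 91 mm tall, 220 g, loose; the one that stands on the open worktop among the tools, not the similar tub far off in the right-hand back corner. Origin: centre of its underside; z up.
- shot_glass: small clear shot glass with a thin line round it, 49 mm in diameter at the rim, 61 mm tall, loose, standing among the tools; a bystander to be left alone. Origin: centre of its underside; z up.
- sugar_pot: round chrome sugar pot with a fixed lid and a knob on top, 66 mm in diameter, 67 mm tall, loose, standing among the tools; a bystander to be left alone. Origin: centre of its underside; z up.
Things that resemble listed ones, but are neither listed nor needed, are in the scene too. What is shaped like the dosing_cup but purple or turquoise is not meant.

How it is judged:
By the outcome, as a careful person would: the job done as asked, in the order asked, and still so for the second after the job is handed in, with the robot touching nothing.
It also fails if it takes over 120 s, if anything falls off the work surface, if the arm or the gripper's body presses on something with over 40 N, if the wrist force passes 120 N, or if a joint passes its speed limit or range.

## Working session

There is one attempt and no reset: what is moved stays moved. The work goes in short steps, Python scripts to look and compute and a tool call to move; the robot and the scene stay as the last step left them, time stands still between calls to the robot, and variables do not carry over. Pictures are saved under pics/ and viewed, at most 14 in all, crops included, and the job is handed in when it is done.

Besides the shell and the picture viewer there is one more tool, called after ">>>" by a JSON object that holds its "fn" and its "kwargs", one argument or row to a line. move_arm: Moves the arm, as the interface text tells. Its arguments: {"type":"object","properties":{"rows":{"type":"array","items":{"type":"array","items":{"type":"number"}}}},"required":["rows"]}

```bash
mkdir -p pics
cat > h.py <<'E'
import numpy as np, cv2
from scipy.spatial.transform import Rotation as R
from workcell import get_obs, optics, close_job, spotter, ctrl
def cal(c):
    k=optics.calibration(c); o=np.array(k["orientation"],float)
    return np.array(k["camera_matrix"],float),np.array(k["xyz"],float),(R.from_rotvec(o).as_matrix() if o.size==3 else (o if o.shape==(3,3) else R.from_quat(o).as_matrix()))
def ray(c,px,z,k=None):
    K,t,M=k or cal(c)
    d=M@np.linalg.inv(K)@np.array([px[0],px[1],1.]); return t+d*(z-t[2])/d[2]
def proj(c,p,k=None):
    K,t,M=k or cal(c); q=K@(M.T@(np.array(p,float)-t)); return q[:2]/q[2]
E
python3 - <<'E'
from h import *
H=dict(tamping_mat=5,dosing_cup=52,leveller=34,tamper=60,blind_basket=24,powder_tub=91,shot_glass=50,sugar_pot=50)
for c in("scene","top"):
    im=optics.get_image(c); cv2.imwrite(f"pics/{c}.png",im)
    for n,z in H.items():
        for r in spotter.find_in(c,n)[:4]:
            print(c,n,round(r["conf"],2),np.round(r["point"]),np.round(ray(c,r["point"],z)[:2]))
print(get_obs()); print(cal("top"))
E
```

```text
scene tamping_mat 0.77 [227. 227.] [413.  69.]
scene dosing_cup 0.89 [324. 206.] [654. -49.]
scene dosing_cup 0.87 [282. 223.] [515. -51.]
scene dosing_cup 0.83 [320. 236.] [ 564. -149.]
scene dosing_cup 0.58 [289. 254.] [ 461. -163.]
scene leveller 0.95 [375. 284.] [ 577. -332.]
scene tamper 0.67 [302. 298.] [ 405. -298.]
scene blind_basket 0.78 [205. 192.] [424. 239.]
scene powder_tub 0.84 [242. 163.] [550. 227.]
scene shot_glass 0.68 [252. 246.] [406. -88.]
scene sugar_pot 0.58 [284. 198.] [584.  45.]
top tamping_mat 0.69 [243. 256.] [415.  85.]
top dosing_cup 0.91 [330. 220.] [ 499. -140.]
top dosing_cup 0.81 [319. 184.] [ 590. -116.]
top dosing_cup 0.8 [282. 154.] [673. -24.]
top dosing_cup 0.61 [285. 210.] [528. -26.]
top leveller 0.88 [391. 182.] [ 597. -307.]
top tamper 0.88 [379. 247.] [ 427. -259.]
top blind_basket 0.62 [176. 250.] [436. 252.]
top powder_tub 0.97 [156. 188.] [585. 285.]
top shot_glass 0.52 [304. 254.] [416. -72.]
top sugar_pot 0.9 [246. 183.] [599.  71.]
{'t': 0.9, 'qpos': array([ 1.13600655e+00,  4.23052968e-01,  1.62988191e+00,  4.38039027e-06,
        1.
[... 247 characters left out ...]
2,
        1.68523856e-02, -2.95355983e-05]), 'ee_pos': array([252.42270927, 571.76393041, 195.5115725 ]), 'orientation': array([6.48415715e-01, 3.07393638e+00, 1.10021343e-04]), 'ft_force': array([ 0.61891847, -0.14850051,  0.03633725]), 'moment': array([-0.01068837,  0.03656757, -0.01738212]), 'grasp_force': 0.0, 'width': 87.87979967332716}
(array([[397.80844845,   0.        , 278.68480702],
       [  0.        , 397.80844845, 207.31580384],
       [  0.        ,   0.        ,   1.        ]]), array([ 403.66016256,   13.87107889, 1047.86671324]), array([[-0.02712738, -0.99116819,  0.12980652],
       [-0.99939874,  0.02408641, -0.02494016],
       [ 0.02159332, -0.13040503, -0.99122563]]))
```

View pics/scene.png

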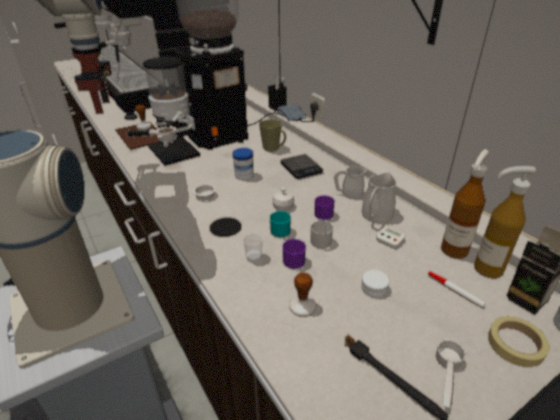

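View pics/top.png

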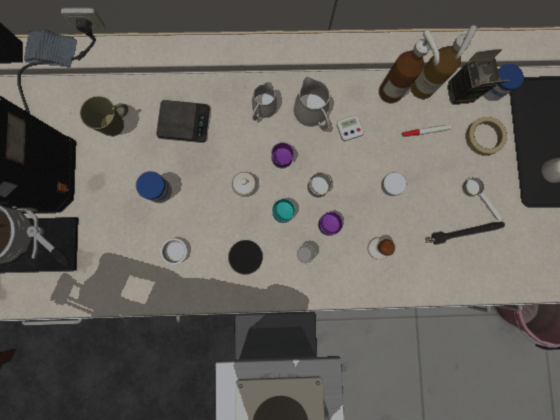

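The steel cup is at top (319,184), between the purple ones at (282,155) and (330,223) and the turquoise one at (284,210). Of the four it is the only plain steel one. The two jugs at (263,100) and (313,100) have handles. The tub on the open worktop is at (151,186); the other one, at (508,80), is in the corner. I'll confirm these in one enlarged crop.

```bash
cat >> h.py <<'E'
def plan(x,y,z,yaw=None):
    o=get_obs(); M=R.from_rotvec(o["orientation"]).as_matrix()
    if yaw is not None:
        cur=np.degrees(np.arctan2(M[1,1],M[0,1])); d=((cur-yaw+90)%180)-90
        print("turn",round(d,1))
        M=M@R.from_euler("z",d,degrees=True).as_matrix()
    print("tool shift cm",np.round(M.T@(np.array([x,y,z])-o["ee_pos"])/10,2))
E
python3 - <<'E'
from h import *
im=cv2.imread("pics/top.png"); cv2.imwrite("pics/crop.png",cv2.resize(im[135:275,130:410],None,fx=2.8,fy=2.8,interpolation=3))
K,t,M=cal("wrist"); o=get_obs(); T=R.from_rotvec(o["orientation"]).as_matrix()
print(K[0,0],T.T@(t-o["ee_pos"]),np.round(T.T@M,3))
plan(590,-120,190,90)
E
```

```text
299.66032347038464 [ 8.11103909e+01 -8.43399159e-02 -1.88450133e+02] [[-0.001 -0.955 -0.295]
 [ 1.    -0.001 -0.   ]
 [-0.    -0.295  0.955]]
turn -23.8
tool shift cm [-33.76 -69.18   0.55]
```

View pics/crop.png

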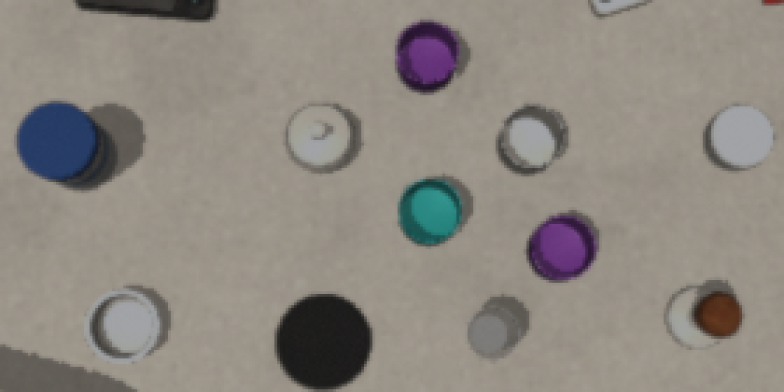

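The crop shows the plain steel cup at (530,138), the leveller at (740,135), the tamper at (705,315), the basket at (124,325), the mat at (323,340) and the blue-lidded tub at (58,141). All of these fit their descriptions, so I'll move above the cup.

>>> {"fn": "move_arm", "kwargs": {
  "rows": [
    [0, 0, 0, -8, 100],
    [0, 0, 0, -8, 100],
    [0, 0, 0, -7.8, 100],
    [-1, -5, 0, 0, 100],
    [-2, -5, 0, 0, 100],
    [-3, -5, 0, 0, 100],
    [-3, -5, 0, 0, 100],
    [-3, -5, 0, 0, 100],
    [-3, -5, 0, 0, 100],
    [-3, -5, 0, 0, 100]
  ]
}}

```text
t: 2.15
ee_pos: [433.2, 220.1, 195.8]
orientation: [0.0, 3.141, 0.001]
ft_force: [0.9, 0.5, 0.3]
width: 88.0
grasp_force: 0.0
```

>>> {"fn": "move_arm", "kwargs": {
  "rows": [
    [-3, -5, 0, 0, 100],
    [-3, -5, 0, 0, 100],
    [-3, -5, 0, 0, 100],
    [-3, -5, 0, 0, 100],
    [-2, -5, 0, 0, 100],
    [-1.7, -5, 0, 0, 100],
    [0, -4.2, 0, 0, 100],
    [0, 0, 0, 0, 100],
    [0, 0, 0, 0, 100]
  ]
}}

```text
t: 3.28
ee_pos: [588.9, -120.0, 195.4]
orientation: [-0.001, -3.141, -0.001]
ft_force: [-0.5, 0.2, -0.0]
width: 87.9
grasp_force: 0.0
```

```bash
cat >> h.py <<'E'
def circ(c,label,z,rad,near=None,show=None):
    """fit: ground-plane circle at height z from region outline (min-enclosing circle of back-projected contour)"""
    k=cal(c); im=optics.get_image(c)
    if show: cv2.imwrite(show,im)
    for r in spotter.regions_of(c,label)[:4]:
        m=r["region"].astype(np.uint8); cs,_=cv2.findContours(m,0,1)
        ct=max(cs,key=cv2.contourArea)[:,0]
        P=np.array([ray(c,p,z,k)[:2] for p in ct],np.float32)
        (cx,cy),rr=cv2.minEnclosingCircle(P)
        print(label,round(r["conf"],2),np.round(r["point"]),"box",ct.min(0),ct.max(0),"xy",np.round([cx,cy],1),"r",round(rr,1),"x-range",P[:,0].min().round(1),P[:,0].max().round(1),"y-range",P[:,1].min().round(1),P[:,1].max().round(1))
E
python3 - <<'E'
from h import *
circ("wrist","dosing_cup",52,29.5,show="pics/w1.png")
for n,z,r in(("tamping_mat",5,45),("leveller",34,30),("blind_basket",24,34),("powder_tub",91,34.5),("tamper",18,29),("dosing_cup",52,29.5)): circ("top",n,z,r)
o=get_obs(); print(o["ee_pos"],o["orientation"],o["t"])
E
```

```text
dosing_cup 0.92 [364. 137.] box [334 108] [395 162] xy [526.3 -26.5] r 33.5 x-range 498.4 554.9 y-range -59.2 6.7
dosing_cup 0.83 [257.  98.] box [229  69] [284 128] xy [ 489.9 -141.5] r 29.4 x-range 460.8 518.5 y-range -170.2 -112.8
dosing_cup 0.72 [283. 193.] box [255 164] [305 218] xy [ 588.5 -116.9] r 32.0 x-range 556.9 620.0 y-range -145.5 -88.3
dosing_cup 0.65 [348. 242.] box [327 224] [379 279] xy [663.8 -32.9] r 37.0 x-range 627.6 700.5 y-range -60.4 3.7
tamping_mat 0.93 [245. 256.] box [227 239] [263 274] xy [412.3  78.8] r 47.0 x-range 368.5 459.0 y-range 31.9 125.3
leveller 0.69 [301. 253.] box [296 244] [306 261] xy [419.5 -68.9] r 21.8 x-range 398.2 440.8 y-range -78.4 -52.2
blind_basket 0.95 [172. 252.] box [160 238] [185 264] xy [431.6 261.7] r 33.8 x-range 399.2 465.2 y-range 229.7 293.1
powder_tub 0.57 [155. 186.] box [136 171] [171 202] xy [585.7 292.3] r 45.3 x-range 548.7 625.9 y-range 249.9 334.6
powder_tub 0.29 [244. 258.] box [228 240] [263 274] xy [411.6  72.9] r 42.6 x-range 371.4 452.2 y-range 30.5 113.8
dosing_cup 0.74 [279. 155.] box [271 144] [292 167] xy [668.7 -23.5] r 32.6 x-range 637.8 698.8 y-range -49.0 5.1
dosing_cup 0.73 [284. 210.] box [272 199] [294 222] xy [526.3 -23.2] r 31.9 x-range 496.4 555.3 y-range -50.1 6.1
[ 589.13670563 -120.36047652  195.46316844] [-5.46750092e-04 -3.14156039e+00 -1.04810730e-05] 3.975
```

View pics/w1.png

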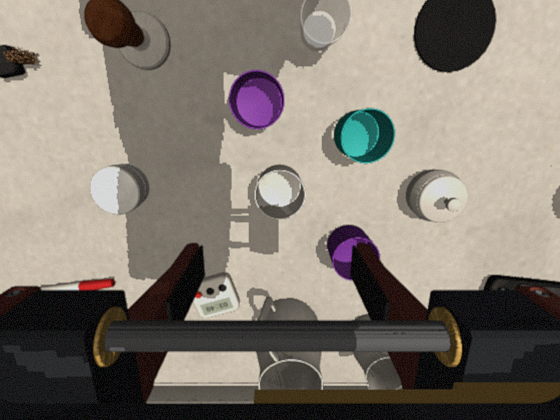

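The wrist view shows the steel cup at about (279,190) between the fingers, the leveller at (119,188), the sugar pot at (437,195), the mat at (455,30) and the tamper base at (145,40). I'll overlay the cup estimate as a circle to check it.

```bash
cat >> h.py <<'E'
def over(c,src,dst,circs,box,f):
    """draw circles (x,y,z,r) on picture; crop box (c0,r0,c1,r1)"""
    k=cal(c); im=cv2.imread(src); c0,r0,c1,r1=box
    im=cv2.resize(im[r0:r1,c0:c1],None,fx=f,fy=f,interpolation=3)
    for i,(x,y,z,r) in enumerate(circs):
        a=np.linspace(0,2*np.pi,73); p=np.array([(proj(c,(x+r*np.cos(t),y+r*np.sin(t),z),k)-[c0,r0]+.5)*f for t in a])
        cv2.polylines(im,[p.astype(np.int32)],True,[(0,0,255),(0,255,0),(255,0,0)][i%3],1)
    cv2.imwrite(dst,im)
E
python3 - <<'E'
from h import *
k=cal("wrist")
for p,z in(((279.5,189.5),52),((119,188),34),((455,29),5),((440,195),50)): print(p,np.round(ray("wrist",p,z,k)[:2],1))
x,y=ray("wrist",(279.5,189.5),52,k)[:2]
over("wrist","pics/w1.png","pics/o1.png",[(x,y,52,29.5),(x,y,0,29.5),(597,-307,34,30),(597,-307,0,30),(415,82,5,45)],(80,0,500,260),1.8)
E
```

```text
(279.5, 189.5) [ 586.2 -117.9]
(119, 188) [ 588.3 -309.6]
(455, 29) [414.  78.]
(440, 195) [593.3  66.5]
```

View pics/o1.png

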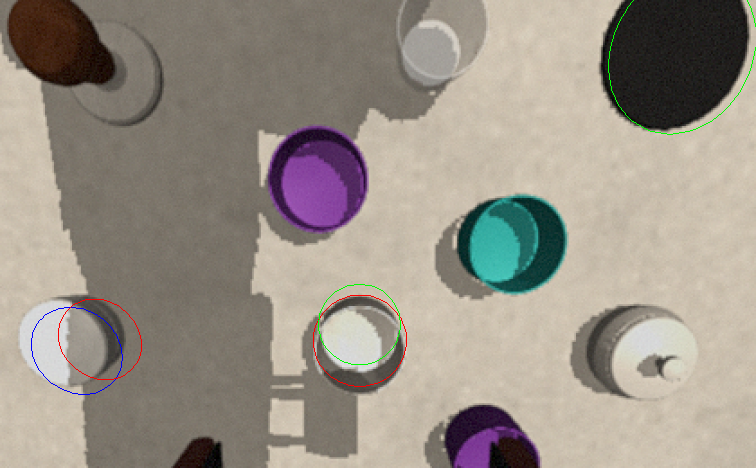

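>>> {"fn": "move_arm", "kwargs": {
  "rows": [
    [0.3, 0.2, 4, 0, 100],
    [0, 0, 5, 0, 100],
    [0, 0, 4, 0, 100],
    [0, 0, 2.5, 0, 100],
    [0, 0, 1.5, 0, 100],
    [0, 0, 0.9, 0, 100],
    [0, 0, 0, 0, 40],
    [0, 0, 0, 0, 40],
    [0, 0, 0, 0, 40],
    [0, 0, 0, 0, 40]
  ]
}}

```text
t: 5.22
ee_pos: [586.7, -118.4, 17.3]
orientation: [0.001, 3.14, -0.0]
ft_force: [0.2, 1.2, 3.3]
width: 57.2
grasp_force: 30.0
```

>>> {"fn": "move_arm", "kwargs": {
  "rows": [
    [0, 0, -2, 0, 40],
    [0, 0, -4, 0, 40],
    [0, 0, -4, 0, 40],
    [3, 3, 0, 0, 40],
    [4, 4, 0, 0, 40],
    [4, 5, 0, 0, 40],
    [4, 5, 0, 0, 40],
    [2.5, 2.5, 0, 0, 40],
    [0, 0, 0, 0, 40],
    [0, 0, 0, 0, 40]
  ]
}}

```text
t: 6.48
ee_pos: [414.4, 74.2, 117.4]
orientation: [-0.0, 3.139, 0.0]
ft_force: [0.7, 0.2, -1.1]
width: 57.5
grasp_force: 30.0
```

Run:
```python
from h import *
o=get_obs(); print(o["ee_pos"],o["width"],o["grasp_force"])
circ("wrist","tamping_mat",5,45,show="pics/w2.png")
circ("wrist","dosing_cup",o["ee_pos"][2]-16+52,29.5)
```

```text
[414.39941826  74.1863674  117.38931722] 57.4598930564841 29.99972603913193
tamping_mat 0.59 [281. 185.] box [239 152] [325 221] xy [410.2  79.1] r 44.8 x-range 366.2 438.7 y-range 34.4 123.7
dosing_cup 0.9 [278. 262.] box [228 203] [327 316] xy [411.6  73.5] r 35.4 x-range 376.3 446.4 y-range 45.3 101.9
dosing_cup 0.82 [ 69. 274.] box [ 23 240] [111 312] xy [419.5 -44.9] r 27.6 x-range 397.2 443.3 y-range -72.2 -20.0
dosing_cup 0.72 [213. 382.] box [196 374] [223 388] xy [497.7  29.4] r 9.2 x-range 489.9 501.4 y-range 20.6 38.2
dosing_cup 0.55 [177. 283.] box [169 271] [195 293] xy [421.8  19.1] r 9.3 x-range 416.3 430.5 y-range 11.2 27.0
```

View pics/w2.png

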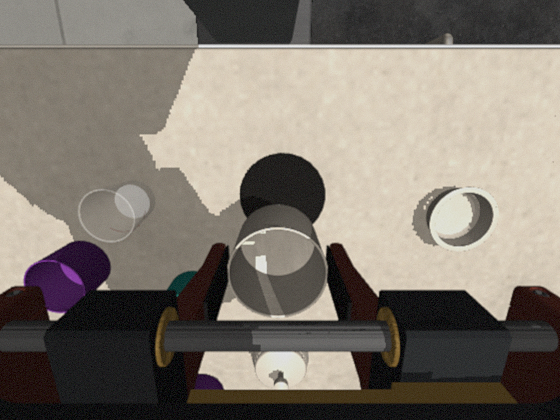

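The mat is seen round (282,190) and the held cup's rim spans columns 228–327 and rows 228–316.

Run:
```python
from h import *
for p in((278,228),(278,316),(228,271),(327,271)): print(p,ray("wrist",p,152)[:2])
```

```text
(278, 228) [390.37214222  74.00698221]
(278, 316) [446.72037422  73.91158195]
(228, 271) [416.46812915  45.43494002]
(327, 271) [416.61123822 101.92003876]
```

>>> {"fn": "move_arm", "kwargs": {
  "rows": [
    [0.5, 0.5, 2, 0, 40],
    [0, 0, 3, 0, 40],
    [0, 0, 2.5, 0, 40],
    [0, 0, 1.2, 0, 40],
    [0, 0, 0.5, 0, 40],
    [0, 0, 0.25, 0, 40],
    [0, 0, 0, 0, 40],
    [0, 0, 0, 0, 40]
  ]
}}

```text
t: 7.68
ee_pos: [408.6, 79.4, 22.4]
orientation: [0.001, 3.141, 0.0]
ft_force: [0.2, 0.2, -1.0]
width: 57.1
grasp_force: 30.0
```

>>> {"fn": "move_arm", "kwargs": {
  "rows": [
    [0, 0, 0.1, 0, 40],
    [0, 0, 0, 0, 40],
    [0, 0, 0, 0, 100],
    [0, 0, 0, 0, 100],
    [0, 0, 0, 0, 100],
    [0, 0, -3, 0, 100],
    [0, 0, -4, 0, 100],
    [0, 0, -5, 0, 100],
    [0, 0, -5, 0, 100],
    [0, 0, 0, 0, 100]
  ]
}}

```text
t: 8.93
ee_pos: [410.7, 79.7, 194.2]
orientation: [0.001, 3.134, 0.002]
ft_force: [0.1, -0.8, -0.1]
width: 87.9
grasp_force: 0.0
```

Run:
```python
from h import *
o=get_obs(); print(o["ee_pos"],o["width"],o["t"])
circ("wrist","tamping_mat",5,45,show="pics/w3.png")
circ("wrist","dosing_cup",57,29.5)
over("wrist","pics/w3.png","pics/o3.png",[(409,79,57,29.5),(411,79,5,45)],(180,80,400,300),2.7)
```

```text
[410.67683445  79.71443417 194.21399987] 87.85115935211556 8.925
tamping_mat 0.68 [276. 163.] box [243 148] [311 203] xy [409.8  79.6] r 45.0 x-range 367.1 438.1 y-range 35.7 123.4
dosing_cup 0.71 [212. 370.] box [183 350] [228 394] xy [653.8 -15.2] r 43.2 x-range 619.2 694.0 y-range -50.1 14.0
dosing_cup 0.69 [281. 197.] box [252 167] [303 223] xy [409.9  78.9] r 32.1 x-range 377.9 442.0 y-range 51.0 108.0
dosing_cup 0.59 [208. 281.] box [192 249] [225 305] xy [512.4 -13.2] r 40.1 x-range 474.2 550.4 y-range -27.2 16.8
```

View pics/o3.png

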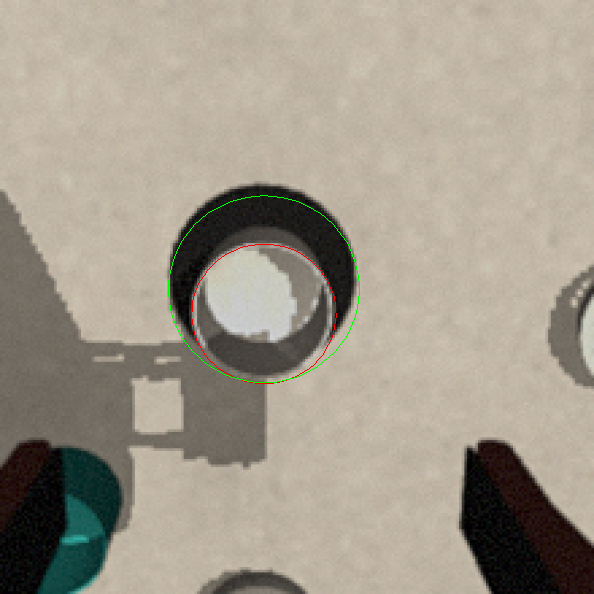

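Cup and mat agree within about 1–2 mm. The overlay offset came from the arm still settling when the picture was taken. Next is the leveller.

>>> {"fn": "move_arm", "kwargs": {
  "rows": [
    [-1, -3, 0, 0, 100],
    [-2, -5, 0, 0, 100],
    [-3, -5, 0, 0, 100],
    [-3, -5, 0, 0, 100],
    [-3, -5, 0, 0, 100],
    [-3, -5, 0, 0, 100],
    [-2, -5, 0, 0, 100],
    [-1, -4, 0, 0, 100],
    [0, -1.9, 0, 0, 100],
    [0, 0, 0, 0, 100]
  ]
}}

```text
t: 10.38
ee_pos: [586.8, -309.9, 189.2]
orientation: [-0.003, -3.139, -0.003]
ft_force: [0.3, 0.9, -0.4]
width: 88.2
grasp_force: 0.0
```

>>> {"fn": "move_arm", "kwargs": {
  "rows": [
    [0, 0, 0, 0, 100],
    [0, 0, 0, 0, 100],
    [0, 0, 0, 0, 100]
  ]
}}

```text
t: 10.75
ee_pos: [588.1, -308.8, 191.3]
orientation: [-0.001, 3.141, -0.0]
ft_force: [1.0, 1.1, 1.2]
width: 87.7
grasp_force: 0.0
```

Run:
```python
from h import *
o=get_obs(); print(o["ee_pos"],o["width"],o["t"])
circ("wrist","leveller",34,30,show="pics/w4.png")
circ("wrist","tamper",18,29)
over("wrist","pics/w4.png","pics/o4.png",[(590,-309,34,30),(590,-309,0,30)],(140,60,420,260),2.8)
```

```text
[ 588.09181267 -308.84365189  191.32967214] 87.73163827566815 10.75
leveller 0.86 [268. 188.] box [247 164] [295 215] xy [ 589.2 -315.5] r 31.0 x-range 558.3 620.2 y-range -344.7 -287.8
tamper 0.98 [314.  34.] box [286   0] [344  69] xy [ 421. -267.] r 36.9 x-range 390.5 456.0 y-range -299.9 -238.7
```

View pics/o4.png

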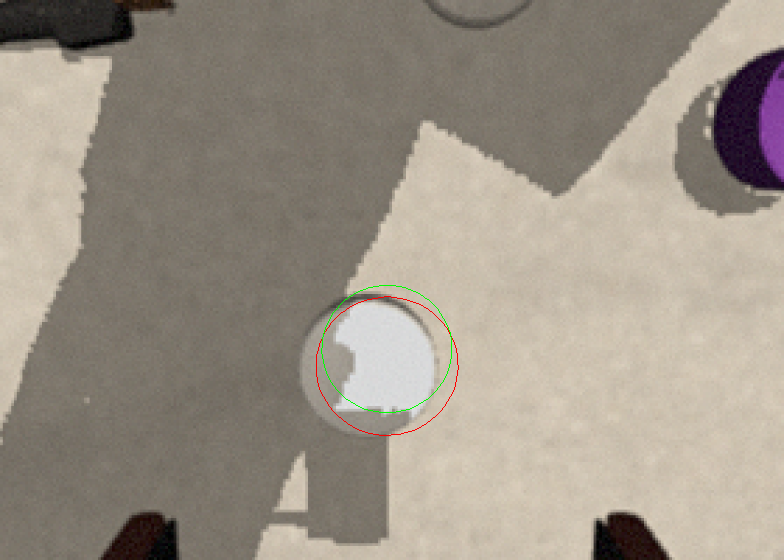

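>>> {"fn": "move_arm", "kwargs": {
  "rows": [
    [-0.2, -0.8, 4, 0, 100],
    [0, 0, 5, 0, 100],
    [0, 0, 4, 0, 100],
    [0, 0, 3, 0, 100],
    [0, 0, 1.5, 0, 100],
    [0, 0, 0.8, 0, 100],
    [0, 0, 0, 0, 40],
    [0, 0, 0, 0, 40],
    [0, 0, 0, 0, 40],
    [0, 0, 0, 0, 40]
  ]
}}

```text
t: 12.2
ee_pos: [590.3, -318.0, 8.6]
orientation: [0.001, 3.141, -0.001]
ft_force: [0.6, -0.1, -0.3]
width: 51.1
grasp_force: 0.0
```

>>> {"fn": "move_arm", "kwargs": {
  "rows": [
    [0, 0, 0, 0, 40],
    [0, 0, 0, 0, 40]
  ]
}}

```text
t: 12.45
ee_pos: [590.0, -317.8, 8.0]
orientation: [0.001, 3.142, -0.0]
ft_force: [-0.6, -0.1, 0.6]
width: 35.6
grasp_force: 0.0
```

Run:
```python
from h import *
o=get_obs(); print(o["ee_pos"],o["width"],o["grasp_force"],o["t"])
cv2.imwrite("pics/w5.png",optics.get_image("wrist"))
```

```text
[ 589.97730523 -317.7922664     8.01334745] 35.56461895869549 0.0 12.45
```

View pics/w5.png

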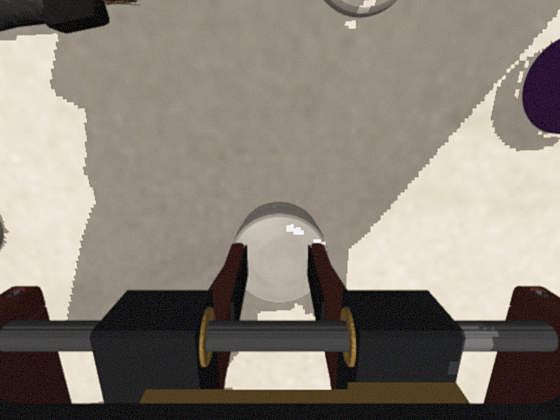

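The fingers shut to 35.6 mm without force, and the disc appears at rows 203–303, columns 236–322. I'll work out where it lies.

Run:
```python
from h import *
k=cal("wrist"); print(k[1])
for z in(0,34):
    for p in((279,203),(279,303),(236,245),(322,245),(279,253)): print(z,p,np.round(ray("wrist",p,z,k)[:2],1))
for z in (8,27,50): print(z,np.round(proj("wrist",(590,-318+17.8,z),k)),np.round(proj("wrist",(590,-318,z),k)))
optics.get_image("top")
circ("top","leveller",34,30); circ("wrist","leveller",34,30)
```

```text
[ 508.80611426 -317.85679104  196.46074261]
0 (279, 203) [ 564.5 -316.7]
0 (279, 303) [ 643.4 -316.6]
0 (236, 245) [ 595.5 -347.3]
0 (322, 245) [ 595.6 -286. ]
0 (279, 253) [ 601.8 -316.6]
34 (279, 203) [ 554.9 -316.9]
34 (279, 303) [ 620.1 -316.8]
34 (236, 245) [ 580.5 -342.2]
34 (322, 245) [ 580.6 -291.5]
34 (279, 253) [ 585.7 -316.8]
8 [303. 242.] [277. 242.]
27 [306. 254.] [277. 254.]
50 [310. 273.] [277. 273.]
leveller 0.9 [275. 246.] box [235 201] [327 301] xy [ 586.2 -316.5] r 32.9 x-range 553.7 618.6 y-range -342.6 -288.4
```

The numbers put the disc at about (590,-317), exactly between the fingers, yet there is no contact. I'll put close-ups from all three cameras into one picture.

Run:
```python
from h import *
w=cv2.imread("pics/w5.png")[185:335,190:370]; s=optics.get_image("scene"); t=optics.get_image("top")
cv2.imwrite("pics/sc5.png",s)
k=cal("scene"); print(np.round(proj("scene",(590,-317,17),k)),np.round(proj("scene",(590,-318,8),k)))
a=cv2.resize(w,(480,400),interpolation=2); 
p=proj("scene",(590,-317,20),k).astype(int); q=proj("top",(590,-317,20)).astype(int)
b=cv2.resize(s[p[1]-35:p[1]+35,p[0]-50:p[0]+50],(310,217)); c=cv2.resize(t[q[1]-30:q[1]+30,q[0]-50:q[0]+50],(310,183))
cv2.imwrite("pics/m5.png",np.hstack([a,np.vstack([b,c])]))
```

```text
[374. 283.] [374. 286.]
```

View pics/m5.png

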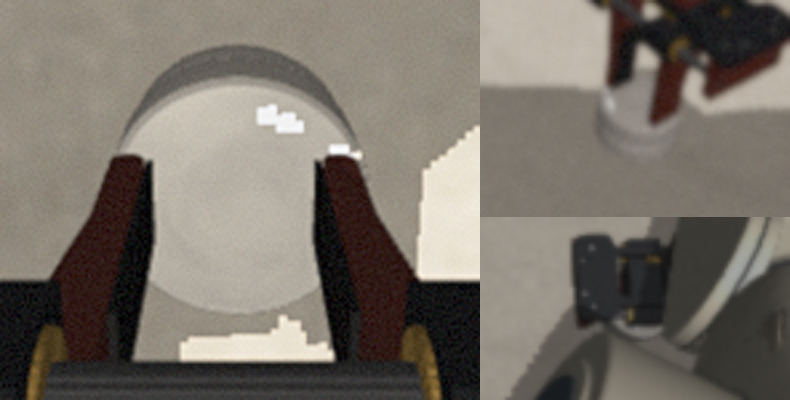

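Run:
```python
from h import *
print(ctrl.grip_point_offset, [a for a in dir(ctrl) if a[0]!='_'])
k=cal("wrist")
for z in (8,20,34):
    print(z,[np.round(proj("wrist",(x,-318+s*17.8,z),k)) for x in(580,600) for s in(-1,1)])
ks=cal("scene")
for z in (8,34): print(z,[np.round(proj("scene",(590,-318+s*20,z),ks),1) for s in(-1,1)], "disc top L/R", )
```

```text
18.700000000000003 ['Unreachable', 'grip_point_offset']
8 [array([251., 229.]), array([304., 228.]), array([251., 256.]), array([303., 256.])]
20 [array([249., 235.]), array([305., 235.]), array([250., 264.]), array([304., 264.])]
34 [array([247., 244.]), array([307., 244.]), array([248., 275.]), array([306., 274.])]
8 [array([380.1, 291.4]), array([367.7, 280.7])] disc top L/R
34 [array([381.6, 283. ]), array([369. , 272.4])] disc top L/R
```

By both scale and row, the visible fingertips sit at z≈34, the disc's top, so the real tips end about 26 mm above the reported TCP. I'll open, lower gently while watching the force, and try again.

>>> {"fn": "move_arm", "kwargs": {
  "rows": [
    [0, 0, 0, 0, 100],
    [0, 0, 0, 0, 100],
    [0, 0, 0, 0, 100],
    [0, 0, 0, 0, 100],
    [0, 0, 0.3, 0, 100],
    [0, 0, 0.3, 0, 100],
    [0, 0, 0, 0, 100]
  ]
}}

```text
t: 13.72
ee_pos: [589.6, -317.6, 1.5]
orientation: [-0.001, -3.141, -0.001]
ft_force: [-0.1, -0.3, 0.6]
width: 87.9
grasp_force: 0.0
```

>>> {"fn": "move_arm", "kwargs": {
  "rows": [
    [0, 0, 0.2, 0, 100],
    [0, 0, 0.1, 0, 100],
    [0, 0, 0, 0, 100]
  ]
}}

```text
t: 14.1
ee_pos: [589.9, -317.8, -1.1]
orientation: [-0.001, -3.141, -0.0]
ft_force: [-0.3, -0.5, 0.3]
width: 87.9
grasp_force: 0.0
```

>>> {"fn": "move_arm", "kwargs": {
  "rows": [
    [0, 0, 0.2, 0, 100],
    [0, 0, 0.2, 0, 100],
    [0, 0, 0.2, 0, 100],
    [0, 0, 0.2, 0, 100],
    [0, 0, 0, 0, 100]
  ]
}}

```text
t: 14.72
ee_pos: [589.8, -317.7, -9.3]
orientation: [-0.001, -3.141, -0.0]
ft_force: [-0.1, -0.2, 0.4]
width: 87.6
grasp_force: 0.0
```

>>> {"fn": "move_arm", "kwargs": {
  "rows": [
    [0, 0, 0, 0, 40],
    [0, 0, 0, 0, 40],
    [0, 0, 0, 0, 40],
    [0, 0, 0, 0, 40]
  ]
}}

```text
t: 15.22
ee_pos: [589.9, -317.6, -9.0]
orientation: [-0.001, -3.142, -0.0]
ft_force: [-0.3, 1.5, 0.2]
width: 59.6
grasp_force: 30.0
```

The grip holds now at 59.6 mm. Lift and carry to the cup.

>>> {"fn": "move_arm", "kwargs": {
  "rows": [
    [0, 0, -2, 0, 40],
    [0, 0, -4, 0, 40],
    [0, 0, -4, 0, 40],
    [0, 0, -2, 0, 40],
    [1, 3, 0, 0, 40],
    [2, 4, 0, 0, 40],
    [3, 5, 0, 0, 40],
    [3, 5, 0, 0, 40],
    [3, 5, 0, 0, 40],
    [3, 5, 0, 0, 40]
  ]
}}

```text
t: 16.48
ee_pos: [438.6, -46.4, 111.0]
orientation: [-0.002, -3.141, -0.0]
ft_force: [0.4, -0.1, -3.4]
width: 59.5
grasp_force: 30.0
```

>>> {"fn": "move_arm", "kwargs": {
  "rows": [
    [1.9, 5, 0, 0, 40],
    [1, 4, 0, 0, 40],
    [0, 3.5, 0, 0, 40],
    [0, 0, 0, 0, 40],
    [0, 0, 0, 0, 40],
    [0, 0, 0, 0, 40],
    [0, 0, 0, 0, 40]
  ]
}}

```text
t: 17.35
ee_pos: [411.1, 76.6, 110.9]
orientation: [-0.003, -3.141, 0.0]
ft_force: [-0.6, -0.6, -4.1]
width: 59.4
grasp_force: 30.0
```

Run:
```python
from h import *
o=get_obs(); print(o["ee_pos"],o["width"],o["grasp_force"],o["t"])
zt=o["ee_pos"][2]+9+34
circ("wrist","tamping_mat",5,45,show="pics/w6.png")
circ("wrist","dosing_cup",57,29.5)
circ("wrist","leveller",zt,30)
x,y=o["ee_pos"][:2]
over("wrist","pics/w6.png","pics/o6.png",[(411.5,79.3,5,45),(411,79,57,29.5),(x,y,zt,30)],(180,110,400,330),2.7)
```

```text
[411.12251519  76.57287685 110.941384  ] 59.43724904880027 29.99900221824646 17.35
tamping_mat 0.73 [276. 179.] box [237 157] [323 221] xy [410.4  79.6] r 44.6 x-range 366.8 433.0 y-range 35.4 123.0
dosing_cup 0.8 [204. 386.] box [188 380] [215 402] xy [603.6  -4.3] r 18.2 x-range 587.3 616.8 y-range -17.9 11.9
dosing_cup 0.78 [280. 198.] box [247 177] [314 222] xy [405.4  79.7] r 29.4 x-range 376.6 415.7 y-range 50.9 108.0
dosing_cup 0.72 [ 65. 274.] box [ 16 246] [106 319] xy [ 473.8 -117.8] r 44.9 x-range 437.6 513.2 y-range -162.7 -78.2
dosing_cup 0.47 [176. 287.] box [169 276] [188 293] xy [476.8 -12.3] r 11.3 x-range 467.4 485.1 y-range -23.2 -4.6
leveller 0.76 [276. 266.] box [224 209] [331 319] xy [407.3  76.3] r 33.4 x-range 374.4 440.3 y-range 47.7 106.0
```

View pics/o6.png

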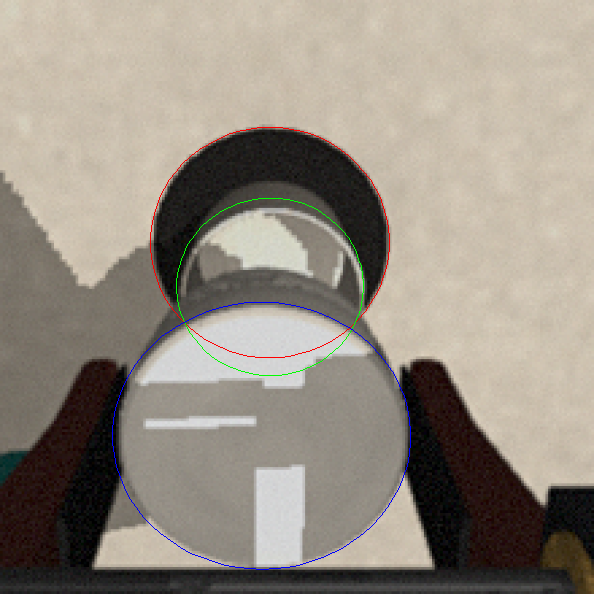

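The overlay fits the mat and the held leveller. The cup's rim sits about 1.5–2 mm further out than drawn, at roughly (412.8,79.5). Lower the leveller onto it.

>>> {"fn": "move_arm", "kwargs": {
  "rows": [
    [-0.15, 0.3, 1.5, 0, 40],
    [0, 0, 2, 0, 40],
    [0, 0, 1.5, 0, 40],
    [0, 0, 0.7, 0, 40],
    [0, 0, 0.3, 0, 40],
    [0, 0, 0.1, 0, 40],
    [0, 0, 0.1, 0, 40],
    [0, 0, 0, 0, 40]
  ]
}}

```text
t: 18.65
ee_pos: [412.8, 80.3, 49.2]
orientation: [0.001, 3.141, 0.0]
ft_force: [0.0, 0.5, -4.3]
width: 59.5
grasp_force: 30.0
```

>>> {"fn": "move_arm", "kwargs": {
  "rows": [
    [0, 0, 0.1, 0, 40],
    [0, 0, 0.1, 0, 40],
    [0, 0, 0, 0, 40]
  ]
}}

```text
t: 19.02
ee_pos: [412.9, 80.3, 47.6]
orientation: [0.001, 3.141, 0.0]
ft_force: [-1.9, -0.5, 8.1]
width: 59.4
grasp_force: 30.0
```

>>> {"fn": "move_arm", "kwargs": {
  "rows": [
    [0, 0, -0.1, 0, 100],
    [0, 0, 0, 0, 100],
    [0, 0, 0, 0, 100],
    [0, 0, 0, 0, 100],
    [0, 0, -3, 0, 100],
    [0, 0, -4, 0, 100],
    [0, 0, -5, 0, 100],
    [0, 0, -2, 0, 100],
    [0, -3, 0, 0, 100],
    [0, -5, 0, 0, 100]
  ]
}}

```text
t: 20.27
ee_pos: [413.0, 0.1, 188.5]
orientation: [-0.004, 3.14, 0.0]
ft_force: [0.9, 0.1, 0.9]
width: 87.7
grasp_force: 0.0
```

>>> {"fn": "move_arm", "kwargs": {
  "rows": [
    [0, -5, 0, 0, 100],
    [0, -5, 0, 0, 100],
    [0, -5, 0, 0, 100],
    [0, -5, 0, 0, 100],
    [-0.7, -4, 0, 0, 100],
    [0, -2.2, 0, 0, 100],
    [0, 0, 0, 0, 100],
    [0, 0, 0, 0, 100],
    [0, 0, 0, 0, 100],
    [0, 0, 0, 0, 100]
  ]
}}

```text
t: 21.52
ee_pos: [419.6, -261.0, 188.1]
orientation: [-0.001, 3.142, 0.0]
ft_force: [0.4, -0.2, -0.1]
width: 87.7
grasp_force: 0.0
```

Run:
```python
from h import *
o=get_obs(); print(o["ee_pos"],o["width"],o["grasp_force"],o["t"])
circ("wrist","tamper",18,29,show="pics/w7.png")
circ("top","leveller",91,30)
x,y=o["ee_pos"][:2]
over("wrist","pics/w7.png","pics/o7.png",[(x,y,18,29),(x,y,65,20),(x,y,0,29)],(160,80,400,300),2.7)
```

```text
[ 419.57390832 -260.96610756  188.07540862] 87.67058252558058 0.0 21.525
tamper 0.78 [269. 189.] box [246 165] [292 222] xy [ 428.9 -270.8] r 37.1 x-range 392.8 465.1 y-range -299.3 -242.8
leveller 0.65 [240. 254.] box [230 243] [254 267] xy [416.8  80.2] r 30.6 x-range 388.0 445.2 y-range 51.6 109.0
```

View pics/o7.png

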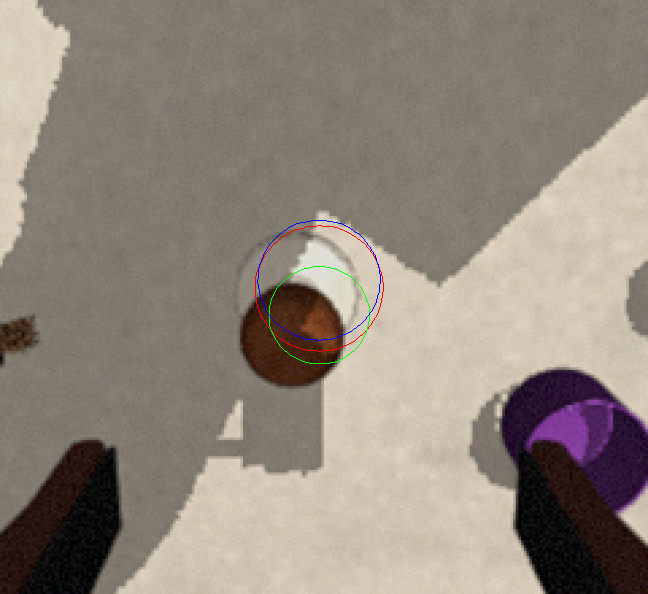

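The base is at crop columns 237–359, which gives the tamper at about (425,-271). The handle agrees.

>>> {"fn": "move_arm", "kwargs": {
  "rows": [
    [-0.5, -1, 2, 0, 100],
    [0, 0, 4, 0, 100],
    [0, 0, 4, 0, 100],
    [0, 0, 3.5, 0, 100],
    [0, 0, 2.5, 0, 100],
    [0, 0, 1.1, 0, 100],
    [0, 0, 0, 0, 100],
    [0, 0, 0, 0, 30],
    [0, 0, 0, 0, 30],
    [0, 0, 0, 0, 30]
  ]
}}

```text
t: 22.98
ee_pos: [424.9, -272.0, 17.7]
orientation: [0.001, 3.141, -0.001]
ft_force: [-1.7, 0.4, 0.6]
width: 61.5
grasp_force: 0.0
```

>>> {"fn": "move_arm", "kwargs": {
  "rows": [
    [0, 0, 0, 0, 30],
    [0, 0, 0, 0, 30],
    [0, 0, 0, 0, 30]
  ]
}}

```text
t: 23.35
ee_pos: [424.4, -271.5, 17.0]
orientation: [-0.001, -3.141, -0.0]
ft_force: [-0.3, 0.9, 2.4]
width: 38.7
grasp_force: 30.0
```

>>> {"fn": "move_arm", "kwargs": {
  "rows": [
    [0, 0, -2, 0, 30],
    [0, 0, -3, 0, 30],
    [0, 0, -4, 0, 30],
    [0, 0, -4, 0, 30],
    [0, 2, -1, 0, 30],
    [0, 4, 0, 0, 30],
    [0.4, 5, 0, 0, 30],
    [0.4, 5, 0, 0, 30],
    [0.4, 5, 0, 0, 30],
    [0, 5, 0, 0, 30]
  ]
}}

```text
t: 24.6
ee_pos: [410.2, -9.4, 155.6]
orientation: [-0.001, -3.139, -0.001]
ft_force: [1.3, 0.0, -4.0]
width: 38.3
grasp_force: 30.0
```

>>> {"fn": "move_arm", "kwargs": {
  "rows": [
    [0, 5, 0, 0, 30],
    [0, 3, 0, 0, 30],
    [0, 1.2, 0, 0, 30],
    [0, 0, 0, 0, 30],
    [0, 0, 0, 0, 30],
    [0, 0, 0, 0, 30],
    [0, 0, 0, 0, 30]
  ]
}}

```text
t: 25.48
ee_pos: [412.7, 79.6, 157.0]
orientation: [-0.003, -3.142, 0.0]
ft_force: [0.0, 0.6, -4.0]
width: 38.9
grasp_force: 30.0
```

Run:
```python
from h import *
o=get_obs(); print(o["ee_pos"],o["width"],o["grasp_force"],o["t"],o["moment"])
zb=o["ee_pos"][2]-17
x,y=o["ee_pos"][:2]
circ("wrist","tamper",zb+18,29,show="pics/w8.png")
circ("wrist","leveller",91,30)
over("wrist","pics/w8.png","pics/o8.png",[(x,y,zb+18,29),(412.8,80,91,30),(x,y,zb,29)],(180,100,400,320),2.7)
```

```text
[412.68440084  79.64133572 156.96859149] 38.88165073375444 29.999332726729335 25.475 [ 0.03781892  0.00569106 -0.02282785]
tamper 0.74 [275. 258.] box [237 195] [320 320] xy [428.9  79.7] r 49.7 x-range 379.3 474.5 y-range 50.5 108.7
leveller 0.81 [276. 189.] box [246 175] [310 209] xy [407.1  80.4] r 28.5 x-range 378.7 409.2 y-range 52.0 108.8
```

View pics/o8.png

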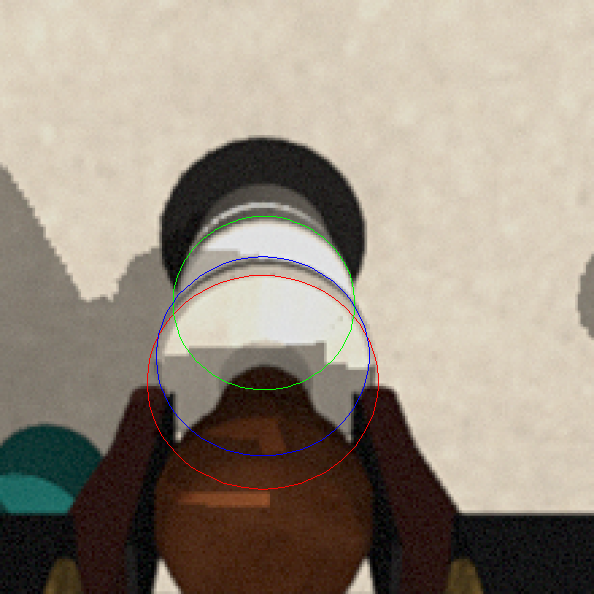

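Tamper and leveller both line up with the drawn circles to within about 1–2 mm. Lower.

>>> {"fn": "move_arm", "kwargs": {
  "rows": [
    [0, 0, 1.5, 0, 30],
    [0, 0, 1.5, 0, 30],
    [0, 0, 1, 0, 30],
    [0, 0, 0.5, 0, 30],
    [0, 0, 0.2, 0, 30],
    [0, 0, 0, 0, 30],
    [0, 0, 0, 0, 30]
  ]
}}

```text
t: 26.55
ee_pos: [412.9, 80.3, 110.3]
orientation: [0.001, 3.141, 0.0]
ft_force: [0.4, 0.6, -3.1]
width: 38.5
grasp_force: 30.0
```

>>> {"fn": "move_arm", "kwargs": {
  "rows": [
    [0, 0, 0.1, 0, 30],
    [0, 0, 0, 0, 30]
  ]
}}

```text
t: 26.8
ee_pos: [412.7, 80.3, 109.0]
orientation: [0.001, 3.141, 0.0]
ft_force: [0.2, -0.4, -4.1]
width: 38.4
grasp_force: 30.0
```

>>> {"fn": "move_arm", "kwargs": {
  "rows": [
    [0, 0, 0.1, 0, 30],
    [0, 0, 0.1, 0, 30],
    [0, 0, 0, 0, 30]
  ]
}}

```text
t: 27.18
ee_pos: [413.4, 80.4, 107.5]
orientation: [0.001, 3.14, 0.0]
ft_force: [-0.4, -0.1, 4.5]
width: 38.6
grasp_force: 30.0
```

>>> {"fn": "move_arm", "kwargs": {
  "rows": [
    [0, 0, -0.1, 0, 100],
    [0, 0, 0, 0, 100],
    [0, 0, 0, 0, 100],
    [0, 0, 0, 0, 100],
    [0, 0, 0, 0, 100],
    [0, 0, -3, 0, 100],
    [0, 0, -5, 0, 100],
    [0, 0, -4, 0, 100],
    [0, 2, 0, 0, 100],
    [0, 5, 0, 0, 100]
  ]
}}

```text
t: 28.42
ee_pos: [413.2, 150.2, 228.8]
orientation: [0.006, 3.14, 0.0]
ft_force: [0.3, 0.2, -0.6]
width: 88.0
grasp_force: 0.0
```

>>> {"fn": "move_arm", "kwargs": {
  "rows": [
    [-0.9, 5, 1, 0, 100],
    [-1, 4, 2, 0, 100],
    [0, 2.2, 1, 0, 100],
    [0, 0, 0, 0, 100],
    [0, 0, 0, 0, 100],
    [0, 0, 0, 0, 100],
    [0, 0, 0, 0, 100]
  ]
}}

```text
t: 29.3
ee_pos: [432.0, 261.7, 188.5]
orientation: [0.002, 3.141, 0.001]
ft_force: [-0.5, 0.5, -0.2]
width: 87.9
grasp_force: 0.0
```

Run:
```python
from h import *
o=get_obs(); print(o["ee_pos"],o["width"],o["t"])
x,y=o["ee_pos"][:2]
circ("wrist","blind_basket",24,34,show="pics/w9.png")
circ("wrist","tamper",109,29)
circ("wrist","powder_tub",91,34.5)
```

```text
[431.97660816 261.67150238 188.50585336] 87.91669525418874 29.3
tamper 0.97 [ 60. 194.] box [  0 154] [121 234] xy [421.6  58.9] r 63.4 x-range 381.4 457.2 y-range -0.4 120.0
powder_tub 0.57 [310. 304.] box [284 273] [338 319] xy [544.6 299.7] r 37.1 x-range 509.4 567.3 y-range 269.2 330.0
```

View pics/w9.png

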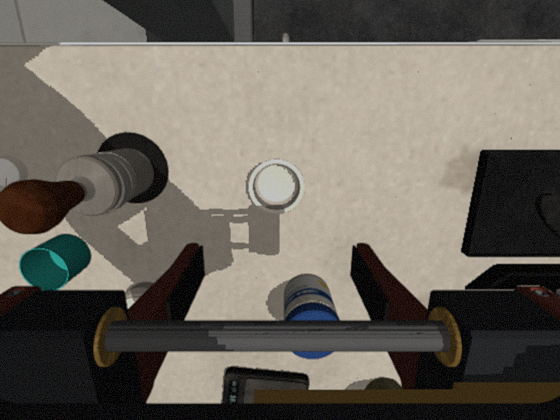

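The picture shows the stack standing at left, and the basket brim at columns 246–304, rows 158–213. The blue-lidded tub is at about (311,330), partly hidden behind the gripper.

Run:
```python
from h import *
k=cal("wrist")
for p in((246,186),(304,186),(275,158),(275,213)): print(np.round(ray("wrist",p,24,k)[:2],1))
circ("wrist","blind_basket",24,34)
# tub lid from top: blue mask
im=optics.get_image("top"); h=cv2.cvtColor(im,cv2.COLOR_BGR2HSV)
m=cv2.inRange(h,(100,110,50),(125,255,255)); m[:,260:]=0
cs,_=cv2.findContours(m,0,1)
kt=cal("top")
for c in cs:
    if cv2.contourArea(c)>80:
        P=np.array([ray("top",p,91,kt)[:2] for p in c[:,0]],np.float32); print(c[:,0].min(0),c[:,0].max(0),cv2.minEnclosingCircle(P),P.min(0),P.max(0))
print(get_obs()["ee_pos"])
```

```text
[429.3 224.6]
[429.4 294.3]
[395.9 259.5]
[463.4 259.3]
blind_basket 0.91 [274. 189.] box [248 158] [304 214] xy [430.2 261.2] r 34.6 x-range 395.9 464.7 y-range 226.9 294.4
[137 172] [164 198] ((591.5569458007812, 300.0242004394531), 33.72989273071289) [559.05646 266.85   ] [623.5601  332.16873]
[431.71074732 262.2569458  187.97455186]
```

>>> {"fn": "move_arm", "kwargs": {
  "rows": [
    [0.15, -0.2, 3, 0, 100],
    [0, 0, 5, 0, 100],
    [0, 0, 4, 0, 100],
    [0, 0, 4, 0, 100],
    [0, 0, 2, 0, 100],
    [0, 0, 1, 0, 100],
    [0, 0, 0.7, 0, 100],
    [0, 0, 0, 0, 100],
    [0, 0, 0, 0, 100]
  ]
}}

```text
t: 30.88
ee_pos: [430.7, 260.6, -8.3]
orientation: [0.001, 3.14, 0.001]
ft_force: [-0.7, 0.4, 0.4]
width: 87.4
grasp_force: 0.0
```

>>> {"fn": "move_arm", "kwargs": {
  "rows": [
    [0, 0, 0.2, 0, 100],
    [0, 0, 0.2, 0, 100],
    [0, 0, 0.2, 0, 100],
    [0, 0, 0, 0, 100]
  ]
}}

```text
t: 31.38
ee_pos: [430.1, 260.2, -15.2]
orientation: [-0.001, -3.141, 0.0]
ft_force: [0.7, -0.7, -0.4]
width: 87.6
grasp_force: 0.0
```

>>> {"fn": "move_arm", "kwargs": {
  "rows": [
    [0, 0, 0, 0, 50],
    [0, 0, 0, 0, 50],
    [0, 0, 0, 0, 50],
    [0, 0, 0, 0, 50]
  ]
}}

```text
t: 31.88
ee_pos: [430.2, 260.3, -15.0]
orientation: [-0.001, -3.142, 0.0]
ft_force: [-0.9, -0.7, 0.4]
width: 63.4
grasp_force: 30.0
```

Run:
```python
from h import *
o=get_obs(); print(o["ee_pos"],o["width"],o["grasp_force"])
k=cal("wrist")
circ("wrist","blind_basket",24,34)
circ("scene","blind_basket",24,34)
x,y=430,260.3
for z in(0,20,24): print(z,[np.round(proj("wrist",(x+a*34,y+b*34,z),k)) for a,b in((-1,0),(1,0),(0,-1),(0,1))])
```

```text
[430.21240843 260.25032017 -14.99362049] 63.382964885911136 30.00003732054341
blind_basket 0.87 [279. 266.] box [221 213] [335 321] xy [430.1 260.4] r 33.8 x-range 396.9 463.7 y-range 228.3 291.9
blind_basket 0.7 [202. 192.] box [193 185] [205 200] xy [417.8 242.6] r 44.1 x-range 391.1 434.1 y-range 200.6 284.5
blind_basket 0.29 [251. 248.] box [244 235] [262 262] xy [413.6 -65.4] r 53.0 x-range 385.2 454.2 y-range -115.5 -15.8
0 [array([277., 199.]), array([278., 298.]), array([224., 251.]), array([331., 251.])]
20 [array([277., 209.]), array([278., 317.]), array([218., 266.]), array([337., 266.])]
24 [array([277., 211.]), array([278., 321.]), array([216., 270.]), array([339., 270.])]
```

The brim outline is flat and centred, since rows 213–321 match z=24; the pads just hide its sides. Lift and go past the tub so the wrist camera sees its lid unobstructed.

>>> {"fn": "move_arm", "kwargs": {
  "rows": [
    [0, 0, -1, 0, 50],
    [0, 0, -3, 0, 50],
    [0, 0, -4, 0, 50],
    [0, 0, -5, 0, 50],
    [0, 0, -3, 0, 50],
    [-2, 1, 0, 0, 50],
    [-4, 1, 0, 0, 50],
    [-5, 1, 0, 0, 50],
    [-5, 0.9, 0, 0, 50],
    [-4, 0, 0, 0, 50]
  ]
}}

```text
t: 33.33
ee_pos: [631.9, 299.7, 145.6]
orientation: [0.0, 3.141, 0.001]
ft_force: [0.1, -0.6, -0.9]
width: 63.5
grasp_force: 30.0
```

>>> {"fn": "move_arm", "kwargs": {
  "rows": [
    [-3, 0, 0, 0, 50],
    [0, 0, 0, 0, 50],
    [0, 0, 0, 0, 50],
    [0, 0, 0, 0, 50],
    [0, 0, 0, 0, 50]
  ]
}}

```text
t: 33.95
ee_pos: [659.4, 299.4, 145.3]
orientation: [0.0, -3.141, 0.0]
ft_force: [-0.3, 0.0, -1.3]
width: 63.4
grasp_force: 30.0
```

```bash
cat >> h.py <<'E'
def blue(z=91):
    k=cal("wrist"); im=optics.get_image("wrist"); cv2.imwrite("pics/blue.png",im); h=cv2.cvtColor(im,cv2.COLOR_BGR2HSV)
    m=cv2.inRange(h,(100,110,40),(125,255,255)); cs,_=cv2.findContours(m,0,1)
    for c in cs:
        if cv2.contourArea(c)>100:
            P=np.array([ray("wrist",p,z,k)[:2] for p in c[:,0]],np.float32)
            (x,y),r=cv2.minEnclosingCircle(P); print("blue",c[:,0].min(0),c[:,0].max(0),round(x,1),round(y,1),round(r,1),P.min(0),P.max(0))
E
python3 - <<'E'
from h import *
o=get_obs(); print(o["ee_pos"],o["width"],o["grasp_force"])
blue()
circ("wrist","blind_basket",o["ee_pos"][2]+15+24,34); circ("wrist","powder_tub",91,34.5)
E
```

```text
[659.44037792 299.36554386 145.31119097] 63.40207891263118 30.00004330367048
blue [240  90] [323 176] 591.5 302.5 33.4 [558.5167  269.84753] [624.1505 335.5617]
blind_basket 0.59 [276. 264.] box [220 211] [335 319] xy [659.1 299.7] r 34.2 x-range 625.2 691.8 y-range 267.6 331.0
powder_tub 0.76 [280. 133.] box [239  88] [324 176] xy [591.4 302.9] r 34.3 x-range 557.6 624.6 y-range 269.0 336.3
```

>>> {"fn": "move_arm", "kwargs": {
  "rows": [
    [2, 0.35, 0, 0, 50],
    [3, 0, 0, 0, 50],
    [1.8, 0, 0, 0, 50],
    [0, 0, 1.5, 0, 50],
    [0, 0, 2, 0, 50],
    [0, 0, 1.5, 0, 50],
    [0, 0, 1, 0, 50],
    [0, 0, 0.5, 0, 50],
    [0, 0, 0.2, 0, 50],
    [0, 0, 0, 0, 50]
  ]
}}

```text
t: 35.45
ee_pos: [592.5, 302.8, 78.3]
orientation: [0.001, 3.141, 0.0]
ft_force: [-0.2, 0.1, -0.2]
width: 64.0
grasp_force: 30.0
```

>>> {"fn": "move_arm", "kwargs": {
  "rows": [
    [0, 0, 0.1, 0, 50],
    [0, 0, 0, 0, 50]
  ]
}}

```text
t: 35.7
ee_pos: [592.4, 302.8, 77.3]
orientation: [0.001, 3.141, 0.0]
ft_force: [-0.7, 0.9, -0.3]
width: 63.4
grasp_force: 30.0
```

>>> {"fn": "move_arm", "kwargs": {
  "rows": [
    [0, 0, 0.1, 0, 50],
    [0, 0, 0.05, 0, 50],
    [0, 0, 0, 0, 50]
  ]
}}

```text
t: 36.08
ee_pos: [592.2, 302.7, 75.6]
orientation: [0.001, 3.142, 0.0]
ft_force: [-0.1, 0.7, 1.5]
width: 63.6
grasp_force: 30.0
```

>>> {"fn": "move_arm", "kwargs": {
  "rows": [
    [0, 0, 0, 0, 100],
    [0, 0, 0, 0, 100],
    [0, 0, 0, 0, 100],
    [0, 0, 0, 0, 100],
    [0, 0, -2, 0, 100],
    [0, 0, -4, 0, 100],
    [0, 0, -4, 0, 100],
    [-3, 0, -2, 0, 100],
    [-3, 0, 0, 0, 100],
    [0, 0, 0, 0, 100]
  ]
}}

```text
t: 37.33
ee_pos: [653.9, 302.6, 197.1]
orientation: [0.002, 3.139, 0.002]
ft_force: [-0.5, -0.2, 0.9]
width: 87.7
grasp_force: 0.0
```

>>> {"fn": "move_arm", "kwargs": {
  "rows": [
    [0, 0, 0, 0, 100],
    [0, 0, 0, 0, 100],
    [0, 0, 0, 0, 100]
  ]
}}

```text
t: 37.7
ee_pos: [651.5, 302.8, 195.5]
orientation: [0.0, -3.141, 0.0]
ft_force: [0.1, 0.9, 0.2]
width: 88.3
grasp_force: 0.0
```

Run:
```python
from h import *
o=get_obs(); print(o["ee_pos"],o["width"],o["t"],o["ft_force"])
circ("wrist","blind_basket",115,34); circ("wrist","powder_tub",91,34.5)
for n,z,r in (("blind_basket",115,34),("leveller",91,30),("tamper",170,20),("tamping_mat",5,45),("sugar_pot",50,33),("shot_glass",61,24)): circ("top",n,z,r)
```

```text
[651.50395057 302.81605243 195.46271853] 88.33629437475521 37.7 [0.14744197 0.90750411 0.17923127]
blind_basket 0.73 [279. 141.] box [240 104] [316 181] xy [592.7 303.2] r 33.6 x-range 559.4 625.7 y-range 269.8 336.8
blind_basket 0.55 [148. 182.] box [132 169] [160 196] xy [593.6 302.4] r 34.1 x-range 560.3 625.6 y-range 269.9 336.0
leveller 0.2 [165. 194.] box [146 176] [171 203] xy [579.  281.3] r 34.5 x-range 546.4 612.9 y-range 249.8 309.8
leveller 0.17 [305. 252.] box [295 243] [316 264] xy [416.5 -70.8] r 26.2 x-range 390.9 441.2 y-range -96.5 -46.1
tamper 0.87 [242. 259.] box [230 244] [254 268] xy [413.5  76. ] r 27.4 x-range 387.2 439.6 y-range 48.7 101.2
tamping_mat 0.84 [254. 265.] box [234 241] [260 274] xy [411.5  76.1] r 44.0 x-range 368.5 453.8 y-range 39.4 107.5
sugar_pot 0.78 [244. 183.] box [232 172] [256 197] xy [595.5  76.9] r 33.3 x-range 562.7 627.7 y-range 44.8 106.0
shot_glass 0.85 [306. 255.] box [296 244] [315 263] xy [415.8 -73.9] r 24.3 x-range 392.9 439.7 y-range -97.7 -50.4
```

Basket is centred on the lid at (592.7,303.2), against the lid at (591.5,302.7). The stack stands, the bystanders have not moved and the robot touches nothing, so I'll hand it in.

```bash
python3 -c "
from h import *
print(close_job())"
```

```text
the job is handed in; nothing more can be done
None
```

The cup, leveller and tamper are stacked on the mat and the blind basket sits on the tub's lid, each centred to within about 2 mm by my measurements. I handed the job in at about 38 s of robot time; the hand-in gave no verdict.

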